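# Fetch the forming block from behind the polish jars

## Task

Move both jars out of the rack and stand them on the green cutting mat, then fetch the wooden forming block from behind them and lay it, hollows up, centred on the round cork pad. Then put each jar back upright in the rack at the very place where it stood at the start, leaving the block on the pad. Don't knock any jar over and leave the bowl, the hammer and the yellow canister alone.

Things in the scene. Friction and masses are not known exactly. Their poses are not given: they have to be found in the camera images.
- rack: Low white bench rack, fixed, open at the front and top: floor 170 mm deep (x) by 200 mm wide (y), 8 mm thick; side walls 8 mm thick, 40 mm high; back wall at +x, 8 mm thick, 60 mm high (heights from the table). Origin: centre of the underside, on the table; +x points to the back wall, z up. Yaw within 0.3 rad of the world's.
- jar_red: White plastic jar, red cap and red band at the foot; loose, 0.22 kg. 50 mm diameter up to 85 mm, cap 44 mm up to 105 mm. Origin: centre of underside; z its axis. Starts on the rack's floor at rack x = -52, y = +33 or -33 mm (either jar on either side), 16 mm from the other jar, 7 mm in front of the block. Grip it along rack x, 65 mm above its underside: fingertips clear the block.
- jar_blue: White plastic jar, blue cap and blue band at the foot; loose, 0.22 kg. 50 mm diameter up to 85 mm, cap 44 mm up to 105 mm. Origin: centre of underside; z its axis. Starts on the rack's floor at rack x = -52, y = +33 or -33 mm (either jar on either side), 16 mm from the other jar, 7 mm in front of the block. Grip it along rack x, 65 mm above its underside: fingertips clear the block.
- block: Wooden forming block, three round hollows (dark discs) on top; loose, 0.12 kg: 46 mm (x) by 96 mm (y) by 34 mm high. Origin: centre of underside; z up. Starts on the rack's floor behind the jars, about rack x = +3, y = 0 mm, parallel to the rack within 0.04 rad. Grip it across the 46 mm (its x) once the jars are away; 50 mm are free behind it.
- mat: Green cutting mat with pale grid lines, fixed, 200 mm (x) by 130 mm (y), 4 mm thick. Origin: centre of the underside, on the table; z up. The side area for both jars: they fit side by side at x = +48 and -48 mm on its long axis. It lies left or right of the rack.
- pad: Round cork pad, fixed, 130 mm in diameter, 6 mm thick. Origin: centre of the underside, on the table. It lies on the other side from the mat.
- bowl: Bystander: loose white ceramic bowl, 90 mm across, 40 mm high, far left. Origin: centre of the underside.
- hammer: Bystander: loose hammer lying on the table, 220 mm long, far right. Origin: on the table under the tool; handle towards its -x.
- canister: Bystander: loose yellow canister with a black cap, 66 mm in diameter, 170 mm high, far right. Origin: centre of the underside.
Mind the look-alikes: they are no part of the job. Leave any purple look-alike of the jar_red alone.

How it is judged:
On the way, in this order (a step that is already met when the one before it is completed fails the run):
1. both jars stand released and upright on the cutting mat, the block still in its place in the rack (within 25 mm) (x of jar_red in the frame of mat between -0.1 and 0.1 m and y of jar_red in the frame of mat between -0.065 and 0.065 m and z of jar_red in the frame of mat between 0 and 0.009 m and angle between each of jar_red, jar_blue's own z axis and vertical below 0.15 rad and linear speed of each of jar_red, jar_blue below 0.03 m/s and contact force between the fingers and jar_red below 0.3 N and x of jar_blue in the frame of mat between -0.1 and 0.1 m and y of jar_blue in the frame of mat between -0.065 and 0.065 m and z of jar_blue in the frame of mat between 0 and 0.009 m and contact force between the fingers and jar_blue below 0.3 N and distance of block from where it was at the start of the episode below 0.025 m), for 0.2 s.
2. the block lies released on the cork pad, centred within 15 mm, both jars still standing on the mat (horizontal distance between block and pad below 0.015 m and z of block in the frame of pad between 0.002 and 0.01 m and angle between each of block, jar_red, jar_blue's own z axis and vertical below 0.15 rad and linear speed of each of block, jar_red, jar_blue below 0.03 m/s and contact force between the fingers and block below 0.3 N and x of jar_red in the frame of mat between -0.1 and 0.1 m and y of jar_red in the frame of mat between -0.065 and 0.065 m and z of jar_red in the frame of mat between 0 and 0.009 m and contact force between the fingers and jar_red below 0.3 N and x of jar_blue in the frame of mat between -0.1 and 0.1 m and y of jar_blue in the frame of mat between -0.065 and 0.065 m and z of jar_blue in the frame of mat between 0 and 0.009 m and contact force between the fingers and jar_blue below 0.3 N), for 0.2 s.
At the end, for the whole second after the job is handed in: Each jar stands upright and at rest within 12 mm of where it stood at the start, and the block lies flat, hollows up, on the cork pad with its centre within 15 mm of the pad's centre; all released (distance of each of jar_red, jar_blue from where it was at the start of the episode below 0.012 m and angle between each of jar_red, jar_blue, block's own z axis and vertical below 0.15 rad and linear speed of each of jar_red, jar_blue, block below 0.03 m/s and contact force between the fingers and jar_red below 0.3 N and contact force between the fingers and jar_blue below 0.3 N and horizontal distance between block and pad below 0.015 m and z of block in the frame of pad between 0.002 and 0.01 m and contact force between the fingers and block below 0.3 N); the robot touches nothing.
It fails at once if a jar is tipped over (tilted more than 0.6 rad) (angle between any of jar_red, jar_blue's own z axis and vertical above 0.6 rad).
It fails at once if a bystander is moved more than 20 mm (distance of any of bowl, hammer, canister from where it was at the start of the episode above 0.02 m).
It also fails if it takes over 120 s, if anything falls off the work surface, if the arm or the gripper's body presses on something with over 40 N, if the wrist force passes 120 N, or if a joint passes its speed limit or range.

## Robot

A 7-joint arm with a two-finger parallel gripper is mounted at the origin on the work surface. World frame = base frame: x ahead of the robot, y to its left, z up, the work surface at z = 0. Lengths are in m, angles in rad, forces in N, time in s.
With the tool pointing down it reaches from about 0.4 to 0.85 m from the base axis. Payload 6.9 kg.
Tool frame: the origin (TCP) lies midway between the tips of the shut fingers; the grasp point (between the pads) lies robot.pinch_z behind it (robot.pinch_z is the distance from the TCP to the grasp point, in m); z points along the fingers, y is the line along which they close (so a half turn about z gives the same grasp; the last joint's range is limited). The gripper opens to 85 mm and grips with 20 to 120 N. Pads are 22 mm wide; open, the fingers measure 114 mm over their backs; the gripper's body (76 mm by 85 mm) begins 54 mm behind the grasp point. The pads swing forward as they close: fully open they stand 13 mm farther back than shut.
Start: joints at [-1.063, 0.507, -0.238, 1.5, 0.126, 1.149, -0.155], TCP at [0.244, 0.575, 0.231] pointing down, gripper open.
Joint ranges: [-3.08, 3.08], [-0.24, 2.05], [-1.43, 1.35], [0, 2.5], [-1.52, 4.66], [0.17, 1.96], [-2.89, 2.89]. Speed limits (rad/s): [2.39, 2.39, 3.14, 3.14, 3.14, 3.14, 3.14].

## Interface

Orientations are given as [roll, pitch, yaw] about the fixed x, y, z axes, in that order (R = Rz(yaw) Ry(pitch) Rx(roll)).
In Python, from cell import monitor, snapshot, get_calibration, robot gives the robot as it stands.
- The arm moves only by the shell command python3 -m pendant 'ROWS' [FORCE]. ROWS is JSON, one flat list of numbers, 5 for each row, row after row: the shift along the tool's x, y, z in units of 40 mm (1.0 is 40 mm), then the turn about the tool's z in units of 8 degrees (1.0 is 8 degrees), then the closure, from -1 (fully open) to 1 (shut). A call has 1 to 8 rows; each row is the pose to reach, as a shift and turn from the pose commanded when the call began, along the tool's axes at that moment; what a row does not reach only later rows make up. A row lasts 1/10 s, in which the tool goes at most 50 mm and 8.59 degrees, less where a joint would pass 70% of its speed; a pose out of reach is approached as far as the arm can. A call with a gripper value outside its range is refused whole. The fingers move at their own pace and stop on an object; FORCE is the grip in N (left out, the last holds). Time passes only in rows, so rows that repeat a pose let the fingers close. It gives the time, the measured TCP pose, the force, the opening and the grip force at its end, in the units of the state.
- monitor.read_state(): the state, without advancing time (a new reading comes with each control period).
- snapshot(name): name is "scene" or "top"; returns the picture (384x512x3 uint8, red, green, blue); there is no depth.
- get_calibration(name): a dict with "fx", "fy", "cx", "cy" (pixels), "xyz" and "orientation" of the camera in the world. Camera axes: x right, y down, z forward; pixel columns grow to the right and rows downward; lengths in m; the calibration is good to about 2 mm. A picture is of the moment at which its call begins. get_calibration takes no time and is no camera call.
- robot.job_done(): hands the job in; it is judged then, once.
The state is a dict: "time": time; "qpos": joint angles; "joint_vel": joint speeds; "joint_torque": joint torques, N m; "tcp_pos": TCP position; "eef_rot": TCP orientation; "wrist_force": force on the tool from outside, world axes, zero at the start; "ft_torque": the same for the moment, N m; "width": finger opening in m; "gripper_force": force on a finger pad.
Only numpy, scipy, OpenCV 4.12 (cv2) and the standard library are available. Lean on these libraries where they do the work, as an engineer would, in place of code of your own. Each camera call takes 0.05 s, during which the arm holds its last target. There are 200 camera calls.

## Working session

There is one attempt and no reset: what is moved stays moved. The work goes in short steps, Python scripts to look and compute and a shell command to move; the robot and the scene stay as the last step left them, time stands still between calls to the robot, and variables do not carry over. Pictures are saved under pics/ and viewed, at most 14 in all, crops included, and the job is handed in when it is done.

```bash
mkdir -p pics; ls
python3 - <<'E'
from cell import monitor, snapshot, get_calibration, robot
import cv2
print(monitor.read_state(), robot.pinch_z)
for n in ("scene","top"):
    cv2.imwrite(f"pics/{n}0.png",snapshot(n)[:,:,::-1]); print(get_calibration(n))
E
```

```text
pics
{'time': 0.0, 'qpos': array([-1.06351275,  0.5083529 , -0.23750132,  1.50111935,  0.12569537,
        1.14889164, -0.15482765]), 'joint_vel': array([-5.64616713e-06,  6.41034826e-04, -9.79981415e-04,  7.12421078e-04,
       -1.57642959e-03,  3.73393504e-04,  1.01320147e-03]), 'joint_torque': array([-1.77425321e-03, -6.20600367e+01, -2.18759157e+00, -2.49654382e+01,
        1.25829497e-02,  1.20927149e-02,  3.14383954e-05]), 'tcp_pos': array([0.24430164, 0.57473894, 0.23042415]), 'eef_rot': array([-3.13980920e+00,  3.66950830e-05,  2.73977482e+00]), 'wrist_force': array([ 0.48527575, -0.10380397,  0.22714261]), 'ft_torque': array([-0.00706184, -0.00687626,  0.02265123]), 'gripper_force': 0.0, 'width': 0.08547828348206447} 0.0187
{'fx': 484.9998785320221, 'fy': 484.9998785320221, 'cx': 250.34377764867432, 'cy': 182.74032670087755, 'xyz': array([ 1.03188496, -0.76249534,  1.09869538]), 'orientation': array([-2.48173974,  0.00768535,  0.57758764])}
{'fx': 459.0205425047329, 'fy': 459.0205425047329, 'cx': 256.815168873257, 'cy': 192.19421563392714, 'xyz': array([ 0.39820311, -0.05416672,  1.1474569 ]), 'orientation': array([-2.95877564e+00,  2.57334254e-03, -1.59105846e+00])}
```

View pics/scene0.png

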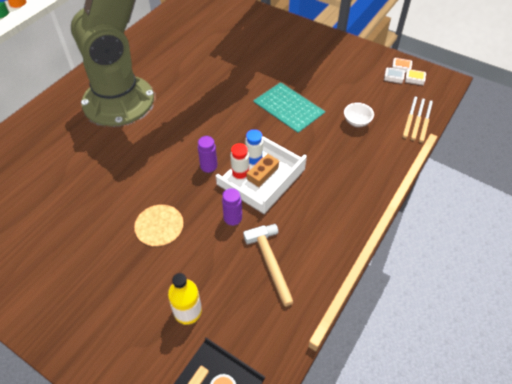

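View pics/top0.png

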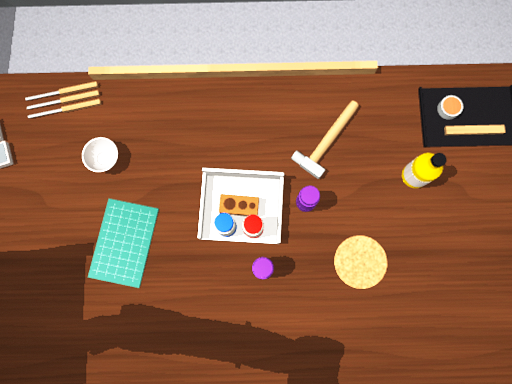

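The views show the rack near top (241,206): blue jar at left (224,224), red at right (253,226), and the block behind at (239,205). The mat is at (124,243), the pad at (360,262), and purple decoys at (262,268) and (308,198). Next I'll measure.

```bash
cat > h.py <<'E'
import numpy as np, cv2
from scipy.spatial.transform import Rotation as R
from cell import monitor, snapshot, get_calibration, robot
def ray(n,px):
    c=get_calibration(n); px=np.atleast_2d(px)
    d=np.c_[(px[:,0]-c["cx"])/c["fx"],(px[:,1]-c["cy"])/c["fy"],np.ones(len(px))]
    return c["xyz"], d@R.from_euler("xyz",c["orientation"]).as_matrix().T
def plane(n,px,z):
    o,d=ray(n,px); return (o+d*((z-o[2])/d[:,2])[:,None])[:,:2]
RNG=dict(red=[((0,150,110),(6,255,255)),((174,150,110),(180,255,255))],blue=[((100,150,100),(118,255,255))],
 purple=[((130,120,60),(150,255,255))],mat=[((75,100,90),(92,255,255))],pad=[((14,60,150),(26,200,255))],wood=[((8,130,120),(20,255,255))],
 white=[((0,0,170),(180,50,255))])
def blobs(img,col,roi=None,amin=40):
    hsv=cv2.cvtColor(img,cv2.COLOR_RGB2HSV); m=sum(cv2.inRange(hsv,np.array(a),np.array(b)) for a,b in RNG[col])
    if roi: k=np.zeros_like(m); k[roi[1]:roi[3],roi[0]:roi[2]]=1; m=m*k
    cs,_=cv2.findContours(m.astype(np.uint8),cv2.RETR_EXTERNAL,cv2.CHAIN_APPROX_NONE)
    return sorted([c[:,0,:].astype(np.float32) for c in cs if cv2.contourArea(c)>amin],key=lambda c:-cv2.contourArea(c))
E
python3 - <<'E'
from h import *
np.set_printoptions(precision=4,suppress=True)
t=snapshot("top"); s=snapshot("scene")
for c,z in (("red",.113),("blue",.113),("purple",.105)):
    for n,i,roi in (("top",t,(190,150,340,300)),("scene",s,(180,110,320,240))):
        for b in blobs(i,c,roi,25):
            r=cv2.minEnclosingCircle(b); print(c,n,r,len(b),plane(n,[r[0]],z),b.min(0),b.max(0))
for c,z,roi in (("mat",.004,(80,180,170,300)),("wood",.042,(215,190,265,217)),("pad",.006,(320,220,400,300)),("white",.04,(190,160,295,250))):
    for b in blobs(t,c,roi)[:1]:
        p=plane("top",b,z).astype(np.float32); q=cv2.minAreaRect(p); print(c,q,cv2.minEnclosingCircle(p) if c=="pad" else "")
    for cc in [None]:
        pass
for b in blobs(s,"wood",(240,140,285,195))[:1]:
    print("wood scene",cv2.minAreaRect(plane("scene",b,.042).astype(np.float32)))
a=cv2.resize(t[155:285,185:335],None,fx=4,fy=4,interpolation=cv2.INTER_CUBIC)
cv2.imwrite("pics/crop_t.png",a[:,:,::-1])
E
```

```text
red top ((252.5, 223.5), 9.617792129516602) 52 [[ 0.5176 -0.0442]] [244. 215.] [261. 233.]
red scene ((238.75, 150.25), 8.40396785736084) 45 [[ 0.5206 -0.0494]] [231. 143.] [246. 158.]
red scene ((240.0, 172.5), 7.43313455581665) 37 [[ 0.5667 -0.1121]] [233. 170.] [247. 177.]
blue top ((223.91891479492188, 221.67567443847656), 9.519834518432617) 52 [[0.5231 0.0205]] [215. 213.] [232. 231.]
blue scene ((253.5, 136.59091186523438), 7.426044464111328) 40 [[0.5268 0.0147]] [247. 130.] [260. 144.]
purple top ((307.31561279296875, 197.96099853515625), 13.24312686920166) 66 [[ 0.575  -0.1714]] [296. 186.] [319. 211.]
purple top ((262.3949279785156, 267.6478576660156), 10.962000846862793) 61 [[ 0.4187 -0.0644]] [252. 257.] [273. 278.]
purple scene ((231.5, 206.5), 17.846668243408203) 87 [[ 0.6059 -0.2092]] [223. 189.] [241. 224.]
purple scene ((207.5, 153.5), 17.846668243408203) 85 [[ 0.4514 -0.0994]] [198. 136.] [216. 171.]
mat ((0.4904137849807739, 0.2786344289779663), (0.13054989278316498, 0.19960267841815948), 77.40477752685547) 
wood ((0.5722702145576477, -0.01041175052523613), (0.09312614053487778, 0.046453770250082016), 83.97872924804688) 
pad ((0.4307129681110382, -0.30618929862976074), (0.12885913252830505, 0.12895144522190094), 42.509944915771484) ((0.43074434995651245, -0.30654823780059814), 0.06587359309196472)
white ((0.5723784565925598, -0.014888033270835876), (0.20234383642673492, 0.17832398414611816), 85.47273254394531) 
wood scene ((0.5796612501144409, -0.02143363654613495), (0.10624156147241592, 0.054999448359012604), 83.8593978881836)
```

View pics/crop_t.png

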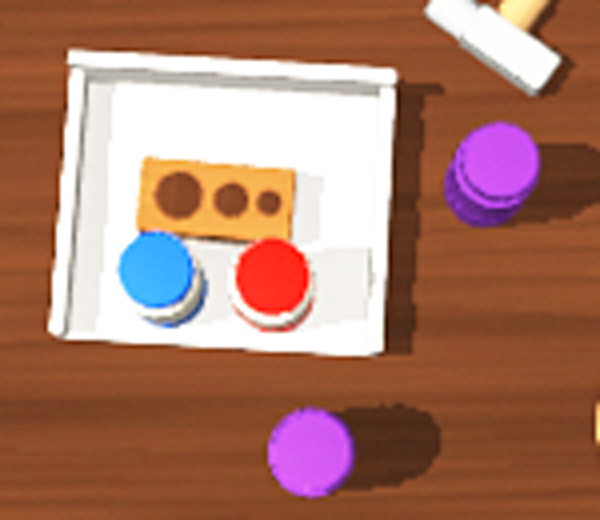

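The crop confirms this: blue jar at rack +y, red at −y, block behind them, and one purple decoy about 70 mm in front of the rack. I'll write a helper that turns a target pose into pendant units.

```bash
cat > go.py <<'E'
# usage: go.py x y z yaw -> tool-axis shift/turn in pendant units
import sys; from h import *
x,y,z,w=map(float,sys.argv[1:5]); s=monitor.read_state()
r=R.from_euler("xyz",s["eef_rot"]); d=r.inv().apply(np.array([x,y,z])-s["tcp_pos"])
dw=(s["eef_rot"][2]-w+np.pi)%(2*np.pi)-np.pi
print("units",np.round(d/.04,2),"turn",round(np.degrees(dw)/8,2),"q",np.round(s["qpos"],2),"t",s["time"],"|d|",round(np.linalg.norm(d),3))
E
python3 go.py 0.5231 0.0205 0.25 1.489
```

```text
units [-11.83 -10.03  -0.47] turn 8.96 q [-1.06  0.51 -0.24  1.5   0.13  1.15 -0.15] t 0.2 |d| 0.621
```

```bash
python3 -m pendant '[-1.2,-1,-0.5,1,-1, -2.4,-2,-0.5,2,-1, -3.6,-3,-0.5,3,-1, -4.8,-4,-0.5,4,-1, -6,-5,-0.5,5,-1, -7,-6,-0.5,6,-1, -8,-7,-0.5,7,-1, -9,-7.8,-0.5,8,-1]' 60; python3 go.py 0.5231 0.0205 0.25 1.489
```

```text
time: 1.0
tcp_pos: [0.4201, 0.2166, 0.2514]
eef_rot: [3.141, -0.0, 1.617]
wrist_force: [1.6, -0.1, -0.7]
width: 0.0854
gripper_force: 0.0
units [-5.02  2.34  0.03] turn 0.92 q [-0.62  0.25  0.12  1.85 -0.03  1.04 -0.44] t 1.0 |d| 0.222
```

```bash
python3 -m pendant '[0,0,0,0,-1, 0,0,0,0,-1]'; python3 go.py 0.5231 0.0205 0.25 1.489
```

```text
time: 1.2
tcp_pos: [0.4201, 0.2177, 0.2513]
eef_rot: [3.142, -0.0, 1.621]
wrist_force: [-0.4, 0.9, 0.7]
width: 0.0854
gripper_force: 0.0
units [-5.05  2.32  0.03] turn 0.94 q [-0.62  0.25  0.12  1.85 -0.03  1.04 -0.44] t 1.2 |d| 0.223
```

```bash
python3 -m pendant '[-1,0.5,0,0.4,-1, -2,1,0,0.94,-1, -3,1.4,0,0.94,-1, -4,1.8,0,0.94,-1, -5.05,2.32,0,0.94,-1, -5.05,2.32,0,0.94,-1, -5.05,2.32,0,0.94,-1]'; python3 go.py 0.5231 0.0205 0.0543 1.489
```

```text
time: 1.9
tcp_pos: [0.5232, 0.0225, 0.2507]
eef_rot: [-3.141, -0.0, 1.492]
wrist_force: [0.3, 1.3, -0.3]
width: 0.0853
gripper_force: 0.0
units [-0.05  0.01  4.91] turn 0.02 q [-0.26  0.34  0.23  1.74 -0.09  1.08 -0.07] t 1.9 |d| 0.196
```

```bash
python3 -m pendant '[0,0,1,0,-1, -0.05,0,2,0,-1, -0.05,0,3,0,-1, -0.05,0,4,0,-1, -0.05,0,4.5,0,-1, -0.05,0,4.9,0,-1, -0.05,0,4.9,0,-1]' 40; python3 go.py 0.5231 0.0205 0.0543 1.489
python3 - <<'E'
from h import *
a=np.hstack([cv2.resize(snapshot("top")[155:285,185:335],(400,346)),cv2.resize(snapshot("scene")[100:230,175:325],(400,346))])
cv2.imwrite("pics/g1.png",a[:,:,::-1])
E
```

```text
time: 2.6
tcp_pos: [0.5209, 0.0228, 0.0532]
eef_rot: [-3.137, -0.001, 1.496]
wrist_force: [0.1, 0.7, 0.0]
width: 0.0855
gripper_force: 0.0
units [-0.05  0.06 -0.03] turn 0.05 q [-0.2   0.58  0.17  1.99 -0.17  0.59  0.01] t 2.6 |d| 0.003
```

View pics/g1.png

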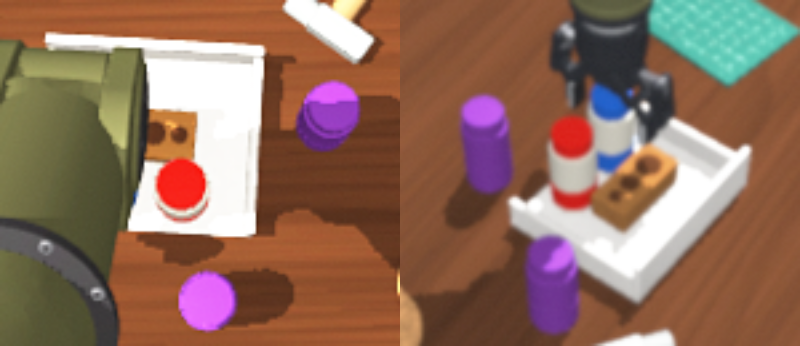

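The open fingers bracket the blue jar fore and aft, and the back finger is clear of the block. Closing.

```bash
python3 -m pendant '[-0.05,0.05,0,0,-0.6, -0.05,0.05,0,0,-0.3, -0.05,0.05,0,0,0, -0.05,0.05,0,0,0.3, -0.05,0.05,0,0,1, -0.05,0.05,0,0,1, -0.05,0.05,0,0,1]' 40; python3 -m pendant '[0,0,0,0,1, 0,0,-0.2,0,1, 0,0,-1,0,1, 0,0,-2,0,1, 0,0,-3,0,1, 0,0,-4,0,1,0,0,-5,0,1,0,0,-5,0,1]';python3 go.py 0.537 0.268 0.25 1.489
```

```text
time: 3.4
tcp_pos: [0.5249, 0.0176, 0.0563]
eef_rot: [3.141, -0.001, 1.491]
wrist_force: [-1.6, 0.0, 6.5]
width: 0.049
gripper_force: 40.1
time: 4.2
tcp_pos: [0.5271, 0.0172, 0.2612]
eef_rot: [3.132, -0.002, 1.491]
wrist_force: [1.3, 0.2, -2.1]
width: 0.0494
gripper_force: 42.3
units [ 6.27 -0.26  0.29] turn 0.01 q [-0.25  0.33  0.24  1.72 -0.09  1.09 -0.06] t 4.2 |d| 0.251
```

```bash
python3 -m pendant '[0.8,0,0,0,1, 1.6,0,0,0,1, 2.6,-0.1,0,0,1, 3.6,-0.2,0,0,1, 4.6,-0.3,0,0,1, 5.6,-0.3,0,0,1, 6.25,-0.3,0,0,1, 6.25,-0.3,0,0,1]';python3 go.py 0.537 0.268 0.0525 1.489
```

```text
time: 5.0
tcp_pos: [0.5309, 0.273, 0.254]
eef_rot: [-3.139, -0.002, 1.498]
wrist_force: [0.0, -0.1, -1.5]
width: 0.0493
gripper_force: 42.3
units [-0.12  0.17  5.04] turn 0.07 q [-0.62  0.45  0.17  1.54 -0.08  1.16 -0.51] t 5.0 |d| 0.202
```

```bash
python3 -m pendant '[0,0.1,1,0,1, -0.1,0.15,2,0,1, -0.1,0.15,3,0,1, -0.1,0.15,4,0,1, -0.1,0.15,4.6,0,1, -0.1,0.15,4.8,0,1, -0.1,0.15,4.8,0,1]';python3 go.py 0.537 0.268 0.0525 1.489
```

```text
time: 5.7
tcp_pos: [0.5376, 0.2623, 0.0623]
eef_rot: [-3.14, 0.002, 1.491]
wrist_force: [0.2, -0.5, -2.9]
width: 0.0493
gripper_force: 42.2
units [ 0.14 -0.03  0.25] turn 0.01 q [-0.58  0.65  0.14  1.78 -0.13  0.73 -0.46] t 5.7 |d| 0.011
```

```bash
python3 -m pendant '[0,0,0.1,0,1, 0,0,0.15,0,1, 0,0,0.15,0,1]';python3 -m pendant '[0,0,0.05,0,1,0,0,0.05,0,1]';python3 -m pendant '[0,0,0.0,0,1]';python3 go.py 0.537 0.268 0.0525 1.489
```

```text
time: 6.0
tcp_pos: [0.5386, 0.2635, 0.0581]
eef_rot: [3.14, -0.001, 1.492]
wrist_force: [-0.4, -0.1, -1.7]
width: 0.0491
gripper_force: 42.3
time: 6.2
tcp_pos: [0.5382, 0.2633, 0.0555]
eef_rot: [3.141, -0.0, 1.492]
wrist_force: [0.7, -0.4, -2.9]
width: 0.0493
gripper_force: 42.3
time: 6.3
tcp_pos: [0.5382, 0.2633, 0.0554]
eef_rot: [3.141, -0.0, 1.492]
wrist_force: [0.1, -0.5, -0.9]
width: 0.0493
gripper_force: 42.3
units [ 0.11 -0.04  0.07] turn 0.02 q [-0.58  0.66  0.14  1.78 -0.13  0.71 -0.45] t 6.3 |d| 0.006
```

```bash
python3 -m pendant '[0,0,0.05,0,1,0,0,0.05,0,1]';python3 -m pendant '[0,0,0.05,0,1,0,0,0.05,0,1]'
```

```text
time: 6.5
tcp_pos: [0.538, 0.2632, 0.053]
eef_rot: [-3.141, 0.0, 1.491]
wrist_force: [-0.2, 0.5, -1.7]
width: 0.0493
gripper_force: 42.3
time: 6.7
tcp_pos: [0.5382, 0.2636, 0.0523]
eef_rot: [3.141, -0.001, 1.492]
wrist_force: [-3.7, -0.9, 8.9]
width: 0.0494
gripper_force: 43.0
```

```bash
python3 -m pendant '[0,0,0,0,0.5,0,0,0,0,0.1,0,0,0,0,-0.3,0,0,0,0,-1,0,0,0,0,-1,0,0,0,0,-1]';python3 -m pendant '[0,0,-1,0,-1,0,0,-2,0,-1,0,0,-3,0,-1,0,0,-4,0,-1,0,0,-5,0,-1,0,0,-5,0,-1,0,0,-5,0,-1]';python3 go.py 0.5176 -0.0442 0.25 1.489
```

```text
time: 7.3
tcp_pos: [0.5383, 0.2632, 0.0511]
eef_rot: [3.142, 0.0, 1.491]
wrist_force: [0.8, 0.1, 0.4]
width: 0.0857
gripper_force: 0.0
time: 8.0
tcp_pos: [0.5385, 0.2634, 0.252]
eef_rot: [3.14, -0.001, 1.492]
wrist_force: [0.9, 0.1, -0.5]
width: 0.0857
gripper_force: 0.0
units [-7.71  0.09  0.04] turn 0.02 q [-0.61  0.45  0.18  1.54 -0.08  1.15 -0.49] t 8.0 |d| 0.308
```

```bash
python3 -m pendant '[-1.2,0,0,0,-1,-2.4,0,0,0,-1,-3.6,0,0,0,-1,-4.8,0,0,0,-1,-6,0,0,0,-1,-7,0.1,0,0,-1,-7.7,0.1,0,0,-1,-7.7,0.1,0,0,-1]'; python3 -m pendant '[0,0,0,0,-1,0,0,0,0,-1]';python3 go.py 0.5176 -0.0442 0.0545 1.489
python3 - <<'E'
from h import *
np.set_printoptions(precision=4,suppress=True)
t=snapshot("top"); s=snapshot("scene")
for c,z in (("red",.113),("blue",.109)):
    for n,i in (("top",t),("scene",s)):
        for b in blobs(i,c,(80,70,330,300),25): r=cv2.minEnclosingCircle(b); print(c,n,r,plane(n,[r[0]],z))
cv2.imwrite("pics/s2.png",np.hstack([t[150:310,80:330],s[70:230,180:430]])[:,:,::-1])
E
```

```text
time: 8.8
tcp_pos: [0.5162, -0.0493, 0.2498]
eef_rot: [-3.139, 0.003, 1.484]
wrist_force: [0.5, -0.2, -0.3]
width: 0.0853
gripper_force: 0.0
time: 9.0
tcp_pos: [0.5175, -0.0427, 0.2502]
eef_rot: [-3.14, -0.001, 1.493]
wrist_force: [-0.0, 0.3, 0.7]
width: 0.0857
gripper_force: 0.0
units [-0.04  0.02  4.89] turn 0.03 q [-0.15  0.33  0.25  1.75 -0.09  1.08  0.06] t 9.0 |d| 0.196
red scene ((239.0, 150.0500030517578), 8.561789512634277) [[ 0.5207 -0.0485]]
red scene ((240.0, 172.0), 7.280210018157959) [[ 0.5658 -0.1107]]
blue top ((129.5, 224.0), 9.65670394897461) [[0.5227 0.2355]]
blue scene ((301.1371765136719, 89.35840606689453), 6.9960713386535645) [[0.5401 0.2603]]
blue scene ((299.0, 111.0), 7.280210018157959) [[0.581  0.1751]]
```

View pics/s2.png

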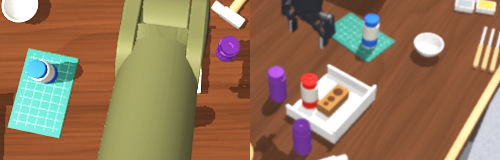

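The blue jar is upright on the mat's far half and the arm hangs above the red jar. Descending on red.

```bash
python3 -m pendant '[0,0,1,0,-1, -0.05,0,2,0,-1, -0.05,0,3,0,-1, -0.05,0,4,0,-1, -0.05,0,4.5,0,-1, -0.05,0,4.85,0,-1, -0.05,0,4.85,0,-1, -0.05,0,4.85,0,-1]'; python3 go.py 0.5176 -0.0442 0.0545 1.489; python3 -m pendant '[0,0,0,0,-0.6, 0,0,0,0,-0.3, 0,0,0,0,0, 0,0,0,0,0.3, 0,0,0,0,1, 0,0,0,0,1, 0,0,0,0,1]' 40; python3 -m pendant '[0,0,0,0,1, 0,0,-0.2,0,1, 0,0,-1,0,1, 0,0,-2,0,1, 0,0,-3,0,1, 0,0,-4,0,1,0,0,-5,0,1,0,0,-5,0,1]';python3 go.py 0.443 0.289 0.25 1.489
```

```text
time: 9.9
tcp_pos: [0.5178, -0.0454, 0.0574]
eef_rot: [-3.141, -0.0, 1.493]
wrist_force: [-0.2, 1.1, -0.5]
width: 0.0853
gripper_force: 0.0
units [ 0.03 -0.01  0.07] turn 0.03 q [-0.09  0.57  0.19  1.99 -0.18  0.6   0.15] t 9.9 |d| 0.003
time: 10.6
tcp_pos: [0.5179, -0.046, 0.0582]
eef_rot: [3.14, -0.0, 1.492]
wrist_force: [-2.2, 0.3, 6.1]
width: 0.0484
gripper_force: 40.6
time: 11.4
tcp_pos: [0.5199, -0.0468, 0.2631]
eef_rot: [3.132, -0.0, 1.491]
wrist_force: [0.2, -0.7, -1.8]
width: 0.0489
gripper_force: 42.7
units [ 8.21 -2.59  0.31] turn 0.01 q [-0.15  0.32  0.27  1.73 -0.09  1.09  0.07] t 11.4 |d| 0.345
```

```bash
python3 -m pendant '[1,-0.3,0.3,0,1, 2.1,-0.7,0.3,0,1, 3.2,-1,0.3,0,1, 4.4,-1.4,0.3,0,1, 5.5,-1.7,0.3,0,1, 6.6,-2.1,0.3,0,1, 7.5,-2.4,0.3,0,1, 8.2,-2.6,0.3,0,1]';python3 -m pendant '[0,0,0,0,1,0,0,0,0,1]'; python3 go.py 0.443 0.289 0.0555 1.489
```

```text
time: 12.2
tcp_pos: [0.4379, 0.2916, 0.2447]
eef_rot: [-3.14, 0.0, 1.494]
wrist_force: [0.3, -0.8, -1.4]
width: 0.0486
gripper_force: 42.5
time: 12.4
tcp_pos: [0.4392, 0.2891, 0.2446]
eef_rot: [-3.141, 0.001, 1.493]
wrist_force: [-0.4, -0.8, -1.7]
width: 0.0489
gripper_force: 42.6
units [0.01 0.1  4.73] turn 0.03 q [-0.73  0.34  0.14  1.74 -0.05  1.07 -0.65] t 12.4 |d| 0.189
```

```bash
python3 -m pendant '[0,0.1,1,0,1, 0,0.1,2,0,1, 0,0.1,3,0,1, 0,0.1,4,0,1, 0,0.1,4.5,0,1, 0,0.1,4.7,0,1, 0,0.1,4.7,0,1, 0,0.1,4.7,0,1]';python3 -m pendant '[0,0,0.03,0,1,0,0,0.03,0,1]';python3 -m pendant '[0,0,0.03,0,1,0,0,0.03,0,1]'
```

```text
time: 13.2
tcp_pos: [0.4448, 0.2886, 0.0583]
eef_rot: [3.14, -0.001, 1.491]
wrist_force: [0.8, 0.0, -2.3]
width: 0.0485
gripper_force: 42.5
time: 13.4
tcp_pos: [0.4445, 0.2891, 0.0571]
eef_rot: [3.14, -0.001, 1.491]
wrist_force: [0.3, -0.2, -1.7]
width: 0.049
gripper_force: 42.5
time: 13.6
tcp_pos: [0.4439, 0.2889, 0.0551]
eef_rot: [3.141, -0.0, 1.492]
wrist_force: [0.4, -0.6, -2.6]
width: 0.0491
gripper_force: 42.5
```

```bash
python3 -m pendant '[0,0,0.04,0,1,0,0,0.04,0,1]';python3 -m pendant '[0,0,0.04,0,1,0,0,0.04,0,1]'
```

```text
time: 13.8
tcp_pos: [0.444, 0.2891, 0.0542]
eef_rot: [3.141, -0.001, 1.492]
wrist_force: [-2.2, -0.7, 10.4]
width: 0.0486
gripper_force: 43.6
time: 14.0
tcp_pos: [0.444, 0.2892, 0.0541]
eef_rot: [3.14, -0.002, 1.492]
wrist_force: [-6.1, -3.5, 25.4]
width: 0.0488
gripper_force: 45.3
```

```bash
python3 -m pendant '[0,0,-0.06,0,1,0,0,-0.06,0,0.5,0,0,-0.06,0,0.1,0,0,-0.06,0,-0.3,0,0,-0.06,0,-1,0,0,-0.06,0,-1,0,0,-0.06,0,-1,0,0,-0.06,0,-1]';python3 -m pendant '[0,0,-1,0,-1,0,0,-2,0,-1,0,0,-3,0,-1,0,0,-4,0,-1,0,0,-5,0,-1,0,0,-5,0,-1,0,0,-5,0,-1]'
python3 - <<'E'
from h import *
np.set_printoptions(precision=4,suppress=True)
t=snapshot("top"); s=snapshot("scene")
for c,z in (("red",.109),("blue",.109)):
    for n,i in (("scene",s),):
        for b in blobs(i,c,(80,70,330,300),25): r=cv2.minEnclosingCircle(b); print(c,n,r,plane(n,[r[0]],z))
for n,i,roi in (("top",t,(210,185,270,225)),("scene",s,(240,130,295,200))):
    b=blobs(i,"wood",roi)[0]; print(n,b.min(0),b.max(0),cv2.minAreaRect(plane(n,b,.042).astype(np.float32)))
b=blobs(t,"white",(190,160,295,250))[0]; print(cv2.minAreaRect(plane("top",b,.04).astype(np.float32)))
a=np.hstack([cv2.resize(t[155:285,185:335],(400,346)),cv2.resize(s[70:230,180:365],(400,346))])
cv2.imwrite("pics/s3.png",a[:,:,::-1])
E
```

```text
time: 14.8
tcp_pos: [0.4439, 0.2888, 0.0539]
eef_rot: [-3.141, 0.0, 1.491]
wrist_force: [-1.4, -0.6, 0.2]
width: 0.0855
gripper_force: 0.0
time: 15.5
tcp_pos: [0.4441, 0.2889, 0.2547]
eef_rot: [3.14, -0.001, 1.491]
wrist_force: [-0.2, 0.6, -0.3]
width: 0.0857
gripper_force: 0.0
red scene ((279.5, 73.5), 7.905794143676758) [[0.4468 0.2883]]
red scene ((278.0, 96.5), 6.500100135803223) [[0.4974 0.1953]]
blue scene ((301.2826232910156, 89.32608795166016), 7.108815670013428) [[0.5404 0.2607]]
blue scene ((299.0, 111.0), 7.280210018157959) [[0.581  0.1751]]
top [219. 194.] [258. 215.] ((0.5722667574882507, -0.010445274412631989), (0.09319355338811874, 0.046453770250082016), 83.97872924804688)
scene [248. 155.] [277. 185.] ((0.5815882086753845, -0.02138451486825943), (0.1058235689997673, 0.05068572983145714), 84.1690902709961)
((0.5725187063217163, -0.014898881316184998), (0.20234394073486328, 0.17804226279258728), 85.47251892089844)
```

View pics/s3.png

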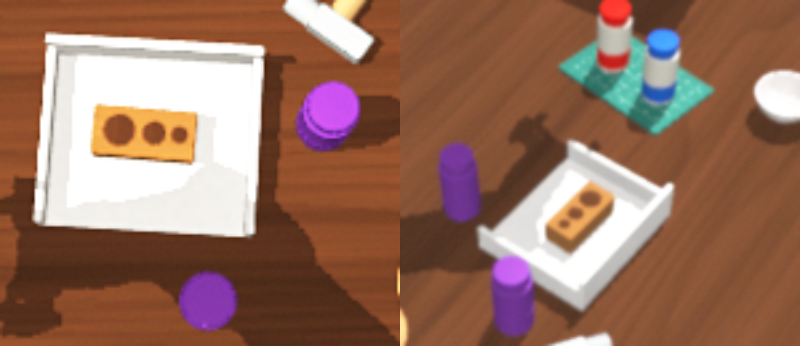

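Both jars are upright and released on the mat, and the block sits undisturbed in the rack. Fetching the block.

```bash
python3 go.py 0.573 -0.011 0.25 1.471
```

```text
units [-7.21  3.83  0.08] turn 0.15 q [-0.73  0.34  0.15  1.72 -0.06  1.09 -0.64] t 15.6 |d| 0.326
```

```bash
python3 -m pendant '[-1,0.5,0,0.15,-1,-2,1,0,0.15,-1,-3.1,1.6,0,0.15,-1,-4.2,2.2,0,0.15,-1,-5.2,2.7,0,0.15,-1,-6.2,3.2,0,0.15,-1,-7.2,3.8,0,0.15,-1,-7.2,3.8,0,0.15,-1]';python3 -m pendant '[0,0,0,0,-1,0,0,0,0,-1]'; python3 go.py 0.573 -0.011 0.014 1.471
```

```text
time: 16.4
tcp_pos: [0.5734, -0.0184, 0.2522]
eef_rot: [-3.14, 0.005, 1.461]
wrist_force: [-0.2, -0.5, 0.1]
width: 0.0856
gripper_force: 0.0
time: 16.6
tcp_pos: [0.5719, -0.009, 0.2528]
eef_rot: [-3.139, -0.001, 1.472]
wrist_force: [-0.7, 0.3, -0.1]
width: 0.0859
gripper_force: 0.0
units [-0.05  0.05  5.97] turn 0.01 q [-0.19  0.41  0.24  1.61 -0.11  1.13 -0.02] t 16.6 |d| 0.239
```

```bash
python3 -m pendant '[0,0,1,0,-1, -0.05,0,2,0,-1, -0.05,0,3,0,-1, -0.05,0,4,0,-1, -0.05,0,5,0,-1, -0.05,0,5.6,0,-1, -0.05,0,5.85,0,-1, -0.05,0,5.85,0,-1]';python3 -m pendant '[0,0,0,0,-1,0,0,0,0,-1]'; python3 go.py 0.573 -0.011 0.014 1.471
```

```text
time: 17.4
tcp_pos: [0.5714, -0.0109, 0.019]
eef_rot: [-3.139, -0.0, 1.472]
wrist_force: [0.0, -0.1, 0.2]
width: 0.0857
gripper_force: 0.0
time: 17.6
tcp_pos: [0.5734, -0.0121, 0.0216]
eef_rot: [3.139, -0.0, 1.471]
wrist_force: [-0.1, 0.6, -1.1]
width: 0.0853
gripper_force: 0.0
units [ 0.03 -0.01  0.19] turn -0.0 q [-0.13  0.68  0.17  1.88 -0.19  0.6   0.06] t 17.6 |d| 0.008
```

```bash
python3 -m pendant '[0,0,0.15,0,-1,0,0,0.15,0,-0.6,0,0,0.15,0,-0.3,0,0,0.15,0,0,0,0,0.15,0,0.3,0,0,0.15,0,1,0,0,0.15,0,1,0,0,0.15,0,1]' 30; python3 -m pendant '[0,0,0,0,1, 0,0,-0.2,0,1, 0,0,-1,0,1, 0,0,-2,0,1, 0,0,-3,0,1, 0,0,-4,0,1,0,0,-5,0,1,0,0,-5,0,1]';python3 go.py 0.4307 -0.3065 0.23 1.471
python3 - <<'E'
from h import *
s=snapshot("scene"); t=snapshot("top")
a=np.hstack([cv2.resize(t[155:285,185:335],(400,346)),cv2.resize(s[70:230,180:365],(400,346))])
cv2.imwrite("pics/s4.png",a[:,:,::-1])
E
```

```text
time: 18.4
tcp_pos: [0.5726, -0.0124, 0.0143]
eef_rot: [3.141, 0.0, 1.47]
wrist_force: [-0.7, -0.2, 5.8]
width: 0.0455
gripper_force: 32.0
time: 19.2
tcp_pos: [0.575, -0.0128, 0.2198]
eef_rot: [3.132, -0.001, 1.47]
wrist_force: [1.0, -0.9, -2.8]
width: 0.0457
gripper_force: 31.5
units [-7.67 -2.85 -0.29] turn -0.01 q [-0.18  0.44  0.24  1.67 -0.12  1.04 -0.  ] t 19.2 |d| 0.327
```

View pics/s4.png

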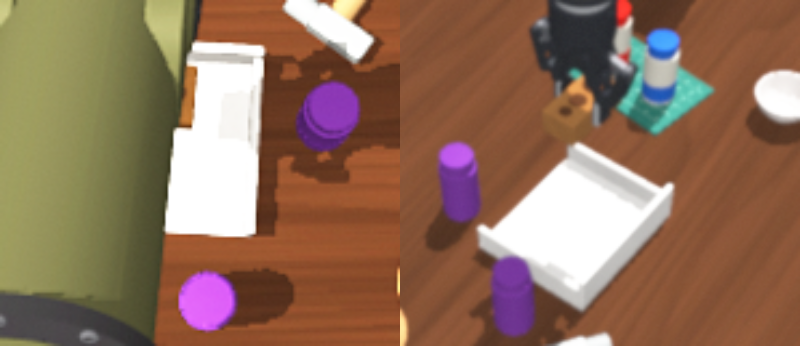

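```bash
python3 -m pendant '[-1,-0.4,-0.3,0,1, -2,-0.8,-0.3,0,1, -3.1,-1.2,-0.3,0,1, -4.2,-1.6,-0.3,0,1, -5.2,-2,-0.3,0,1, -6.2,-2.3,-0.3,0,1, -7,-2.6,-0.3,0,1, -7.7,-2.85,-0.3,0,1]';python3 -m pendant '[0,0,0,0,1,0,0,0,0,1]'; python3 go.py 0.4307 -0.308 0.022 1.471
python3 - <<'E'
from h import *
import json
s=snapshot("scene"); b=blobs(s,"pad",(100,170,220,280))
for c in b[:2]: print(cv2.minEnclosingCircle(plane("scene",c,.006).astype(np.float32)))
E
```

```text
time: 20.1
tcp_pos: [0.4259, -0.3085, 0.2242]
eef_rot: [-3.138, -0.001, 1.469]
wrist_force: [1.4, -0.3, -0.2]
width: 0.0455
gripper_force: 31.5
time: 20.3
tcp_pos: [0.4272, -0.3071, 0.2244]
eef_rot: [-3.139, -0.002, 1.469]
wrist_force: [0.0, 0.4, -1.7]
width: 0.0454
gripper_force: 31.5
units [-0.02  0.1   5.06] turn -0.02 q [ 0.35  0.37  0.32  1.77 -0.13  1.02  0.62] t 20.3 |d| 0.202
((0.4315750002861023, -0.30916067957878113), 0.0671682059764862)
((0.2508525252342224, -0.21211877465248108), 0.03394901007413864)
```

```bash
python3 -m pendant '[0,0.1,1,0,1, 0,0.1,2,0,1, 0,0.1,3,0,1, 0,0.1,4,0,1, 0,0.1,4.7,0,1, 0,0.1,4.95,0,1, 0,0.1,4.95,0,1, 0,0.1,4.95,0,1]';python3 -m pendant '[0,0,0,0,1,0,0,0,0,1]'; python3 go.py 0.431 -0.309 0.0145 1.471
python3 - <<'E'
from h import *
s=snapshot("scene"); t=snapshot("top")
a=np.hstack([cv2.resize(t[200:330,300:450],(400,346)),cv2.resize(s[160:290,85:235],(400,346))])
cv2.imwrite("pics/s5.png",a[:,:,::-1])
E
```

```text
time: 21.15
tcp_pos: [0.433, -0.3077, 0.0289]
eef_rot: [3.141, 0.0, 1.471]
wrist_force: [-0.7, -0.2, -1.2]
width: 0.0459
gripper_force: 31.4
time: 21.35
tcp_pos: [0.4329, -0.3082, 0.0294]
eef_rot: [3.139, 0.001, 1.471]
wrist_force: [0.2, -0.3, -1.1]
width: 0.0455
gripper_force: 31.4
units [-0.02 -0.05  0.37] turn -0.0 q [ 0.43  0.63  0.22  1.99 -0.25  0.55  0.72] t 21.35 |d| 0.015
```

View pics/s5.png

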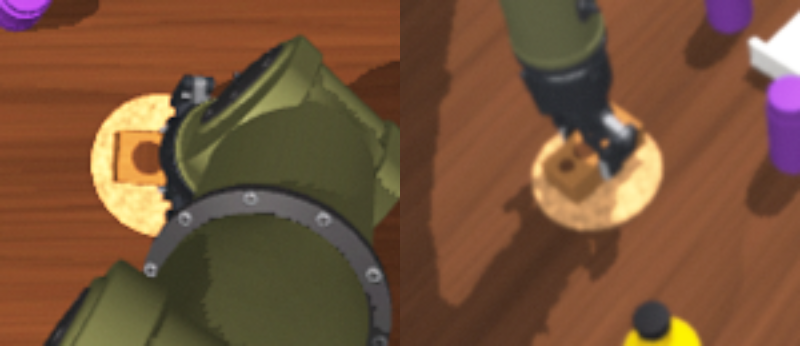

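The block is held level over the pad and close to centred. Lowering until it touches.

```bash
python3 -m pendant '[0,-0.04,0.15,0,1,0,-0.04,0.3,0,1,0,-0.04,0.3,0,1]';python3 -m pendant '[0,0,0.05,0,1,0,0,0.05,0,1]';python3 -m pendant '[0,0,0.05,0,1,0,0,0.05,0,1]'
```

```text
time: 21.75
tcp_pos: [0.4299, -0.3072, 0.0151]
eef_rot: [-3.14, -0.001, 1.47]
wrist_force: [0.7, 1.0, -0.5]
width: 0.0457
gripper_force: 31.5
time: 21.95
tcp_pos: [0.4304, -0.3076, 0.0137]
eef_rot: [-3.141, -0.0, 1.47]
wrist_force: [0.3, -0.8, -1.0]
width: 0.0457
gripper_force: 31.5
time: 22.15
tcp_pos: [0.4307, -0.3078, 0.0123]
eef_rot: [3.141, 0.0, 1.471]
wrist_force: [-0.6, 0.3, 2.0]
width: 0.0458
gripper_force: 31.9
```

```bash
python3 go.py 0.431 -0.309 0.012 1.471
```

```text
units [-0.03  0.01  0.01] turn -0.0 q [ 0.44  0.65  0.21  2.   -0.26  0.51  0.73] t 22.15 |d| 0.001
```

```bash
python3 -m pendant '[0,0,0,0,0.6,0,0,0,0,0.4,0,0,0,0,0.2,0,0,0,0,-0.3,0,0,0,0,-1,0,0,0,0,-1,0,0,0,0,-1]';python3 -m pendant '[0,0,-1,0,-1,0,0,-2,0,-1,0,0,-3,0,-1,0,0,-4,0,-1,0,0,-5,0,-1,0,0,-6,0,-1,0,0,-6,0,-1]';python3 go.py 0.5382 0.2633 0.255 1.489
```

```text
time: 22.85
tcp_pos: [0.4306, -0.3076, 0.0119]
eef_rot: [-3.141, -0.0, 1.471]
wrist_force: [-0.3, -0.4, 0.4]
width: 0.0854
gripper_force: 0.0
time: 23.55
tcp_pos: [0.4324, -0.3094, 0.2573]
eef_rot: [3.133, 0.004, 1.47]
wrist_force: [-0.4, -0.7, -0.6]
width: 0.0853
gripper_force: 0.0
units [1.451e+01 1.200e+00 1.000e-02] turn -0.13 q [ 0.34  0.35  0.33  1.72 -0.13  1.09  0.61] t 23.55 |d| 0.582
```

```bash
python3 -m pendant '[1.1,0.1,0,0,-1,2.2,0.2,0,0,-1,3.3,0.3,0,0,-1,4.4,0.4,0,0,-1,5.5,0.5,0,0,-1,6.6,0.6,0,0,-1,7.7,0.7,0,0,-1,8.5,0.8,0,0,-1]';python3 -m pendant '[1,0,0,-0.1,-1,2,0.1,0,-0.1,-1,3,0.2,0,-0.1,-1,4,0.3,0,-0.1,-1,5,0.4,0,-0.1,-1,6,0.4,0,-0.1,-1,6,0.4,0,-0.1,-1,6,0.4,0,-0.1,-1]';python3 go.py 0.5382 0.2633 0.053 1.489
python3 - <<'E'
from h import *
t=snapshot("top"); s=snapshot("scene")
b=blobs(t,"wood",(330,230,395,295),60)[0]; print(cv2.minAreaRect(plane("top",b,.040).astype(np.float32)))
a=np.hstack([cv2.resize(t[200:330,300:450],(400,346)),cv2.resize(s[60:190,215:365],(400,346))])
cv2.imwrite("pics/s6.png",a[:,:,::-1])
for c in ("red","blue"): 
  b=blobs(s,c,(215,60,330,130),25)[0]; print(c,plane("scene",[cv2.minEnclosingCircle(b)[0]],.109))
E
```

```text
time: 24.35
tcp_pos: [0.4962, 0.0308, 0.2514]
eef_rot: [-3.141, -0.001, 1.473]
wrist_force: [0.7, 0.4, 0.4]
width: 0.085
gripper_force: 0.0
time: 25.15
tcp_pos: [0.5357, 0.2655, 0.2507]
eef_rot: [-3.14, 0.001, 1.487]
wrist_force: [-1.1, -1.3, -0.7]
width: 0.0855
gripper_force: 0.0
units [-0.04  0.07  4.94] turn -0.02 q [-0.59  0.45  0.14  1.55 -0.06  1.15 -0.52] t 25.15 |d| 0.198
((0.42938128113746643, -0.3054359257221222), (0.15566307306289673, 0.15100952982902527), 88.82417297363281)
red [[0.44682155 0.28830341]]
blue [[0.54038094 0.26070003]]
```

View pics/s6.png

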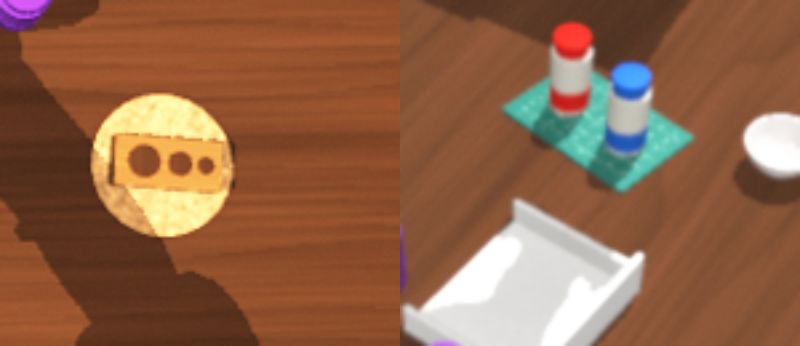

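The block lies flat on the pad with hollows up, about 3 mm off centre (block centre near (363,261), pad near (361,262)). Both jars are still standing. Picking up blue.

```bash
python3 -m pendant '[0,0,1,0,-1, -0.05,0.05,2,0,-1, -0.05,0.05,3,0,-1, -0.05,0.05,4,0,-1, -0.05,0.05,4.5,0,-1, -0.05,0.05,4.9,0,-1, -0.05,0.05,4.9,0,-1,-0.05,0.05,4.9,0,-1]'; python3 -m pendant '[0,0,0,0,-1,0,0,0,0,-1]';python3 go.py 0.5382 0.2633 0.053 1.489
```

```text
time: 26.05
tcp_pos: [0.5386, 0.2613, 0.0565]
eef_rot: [3.141, 0.0, 1.483]
wrist_force: [-0.4, 0.1, 0.0]
width: 0.0851
gripper_force: 0.0
time: 26.25
tcp_pos: [0.5389, 0.2625, 0.0573]
eef_rot: [3.14, -0.001, 1.484]
wrist_force: [1.2, -0.9, 0.1]
width: 0.0854
gripper_force: 0.0
units [ 0.02 -0.02  0.11] turn -0.04 q [-0.56  0.65  0.11  1.78 -0.1   0.71 -0.49] t 26.25 |d| 0.004
```

```bash
python3 -m pendant '[0,0,0.1,0,-0.6, 0,0,0.1,0,-0.3, 0,0,0.1,0,0, 0,0,0.1,0,0.3, 0,0,0.1,0,1, 0,0,0.1,0,1, 0,0,0.1,0,1]' 40; python3 -m pendant '[0,0,0,0,1, 0,0,-0.2,0,1, 0,0,-1,0,1, 0,0,-2,0,1, 0,0,-3,0,1, 0,0,-4,0,1,0,0,-5,0,1,0,0,-5,0,1]';python3 go.py 0.524 0.018 0.25 1.489
```

```text
time: 26.95
tcp_pos: [0.5378, 0.2626, 0.0522]
eef_rot: [-3.141, 0.0, 1.485]
wrist_force: [-3.3, -0.4, 5.5]
width: 0.0489
gripper_force: 41.2
time: 27.75
tcp_pos: [0.5411, 0.2632, 0.2583]
eef_rot: [3.132, -0.005, 1.484]
wrist_force: [1.7, -1.3, -2.6]
width: 0.049
gripper_force: 42.3
units [-6.15  0.11  0.17] turn -0.04 q [-0.58  0.44  0.14  1.53 -0.06  1.16 -0.52] t 27.75 |d| 0.246
```

```bash
python3 -m pendant '[-1,0,0,0,1,-2,0,0,0,1,-3,0,0,0,1,-4,0,0,0,1,-5,0.1,0,0,1,-5.7,0.1,0,0,1,-6.1,0.1,0,0,1,-6.1,0.1,0,0,1]';python3 -m pendant '[0,0,0,0,1,0,0,0,0,1]';python3 go.py 0.524 0.018 0.065 1.489
```

```text
time: 28.55
tcp_pos: [0.5206, 0.0156, 0.2516]
eef_rot: [-3.141, 0.002, 1.479]
wrist_force: [1.0, 0.7, -2.1]
width: 0.0491
gripper_force: 42.2
time: 28.75
tcp_pos: [0.5212, 0.0205, 0.2517]
eef_rot: [-3.141, -0.0, 1.486]
wrist_force: [0.6, 0.3, -1.8]
width: 0.0493
gripper_force: 42.2
units [-0.06  0.08  4.67] turn -0.02 q [-0.23  0.33  0.2   1.74 -0.07  1.08 -0.09] t 28.75 |d| 0.187
```

```bash
python3 -m pendant '[0,0,1,0,1, -0.06,0.08,2,0,1, -0.06,0.08,3,0,1, -0.06,0.08,4,0,1, -0.06,0.08,4.5,0,1, -0.06,0.08,4.65,0,1, -0.06,0.08,4.65,0,1,-0.06,0.08,4.65,0,1]'; python3 -m pendant '[0,0,0,0,1,0,0,0,0,1]';python3 go.py 0.524 0.018 0.0575 1.489
```

```text
time: 29.55
tcp_pos: [0.5251, 0.0169, 0.0671]
eef_rot: [3.14, -0.0, 1.485]
wrist_force: [-0.1, -0.9, -2.3]
width: 0.049
gripper_force: 42.2
time: 29.75
tcp_pos: [0.5249, 0.0165, 0.0672]
eef_rot: [3.139, -0.0, 1.485]
wrist_force: [-0.0, 0.1, -2.0]
width: 0.0495
gripper_force: 42.2
units [ 0.03 -0.03  0.24] turn -0.03 q [-0.18  0.56  0.15  1.97 -0.14  0.62 -0.03] t 29.75 |d| 0.01
```

```bash
python3 -m pendant '[0.02,-0.03,0.1,0,1,0.02,-0.03,0.18,0,1,0.02,-0.03,0.18,0,1]';python3 -m pendant '[0,0,0.05,0,1,0,0,0.05,0,1]';python3 -m pendant '[0,0,0.04,0,1,0,0,0.04,0,1]'
```

```text
time: 30.05
tcp_pos: [0.5226, 0.0173, 0.0584]
eef_rot: [-3.141, 0.0, 1.485]
wrist_force: [0.8, 0.5, -1.8]
width: 0.049
gripper_force: 42.2
time: 30.25
tcp_pos: [0.5229, 0.0173, 0.0566]
eef_rot: [-3.141, 0.0, 1.485]
wrist_force: [0.0, -0.3, -1.9]
width: 0.049
gripper_force: 42.2
time: 30.45
tcp_pos: [0.523, 0.0173, 0.0561]
eef_rot: [3.141, -0.0, 1.484]
wrist_force: [-3.1, -0.0, 8.3]
width: 0.0494
gripper_force: 42.9
```

Contact made. Releasing, then going to red.

```bash
python3 -m pendant '[0,0,0,0,0.5,0,0,0,0,0.1,0,0,0,0,-0.3,0,0,0,0,-1,0,0,0,0,-1,0,0,0,0,-1]';python3 -m pendant '[0,0,-1,0,-1,0,0,-2,0,-1,0,0,-3,0,-1,0,0,-4,0,-1,0,0,-5,0,-1,0,0,-5,0,-1,0,0,-5,0,-1]';python3 go.py 0.444 0.289 0.25 1.489
```

```text
time: 31.05
tcp_pos: [0.5231, 0.0173, 0.0552]
eef_rot: [3.142, 0.0, 1.485]
wrist_force: [-0.0, 0.7, -0.2]
width: 0.0856
gripper_force: 0.0
time: 31.75
tcp_pos: [0.5233, 0.0173, 0.2559]
eef_rot: [3.14, -0.0, 1.485]
wrist_force: [-0.1, 0.0, -0.9]
width: 0.0854
gripper_force: 0.0
units [ 6.6  -2.56  0.15] turn -0.03 q [-0.23  0.33  0.2   1.73 -0.07  1.09 -0.08] t 31.75 |d| 0.283
```

```bash
python3 -m pendant '[1,-0.4,0,0,-1,2,-0.8,0,0,-1,3,-1.2,0,0,-1,4,-1.6,0,0,-1,5,-2,0,0,-1,6,-2.3,0,0,-1,6.6,-2.55,0.1,0,-1,6.6,-2.55,0.1,0,-1]';python3 -m pendant '[0,0,0,0,-1,0,0,0,0,-1]';python3 go.py 0.444 0.289 0.0545 1.489
python3 - <<'E'
from h import *
t=snapshot("top"); s=snapshot("scene")
for n,i,roi in (("top",t,(190,150,300,260)),("scene",s,(180,110,320,240))):
    for b in blobs(i,"blue",roi,25): r=cv2.minEnclosingCircle(b); print(n,r,plane(n,[r[0]],.113))
E
```

```text
time: 32.55
tcp_pos: [0.4411, 0.2933, 0.2487]
eef_rot: [-3.137, 0.001, 1.492]
wrist_force: [0.1, -0.4, -0.1]
width: 0.0853
gripper_force: 0.0
time: 32.75
tcp_pos: [0.4444, 0.2875, 0.2504]
eef_rot: [-3.141, 0.002, 1.483]
wrist_force: [-0.0, 0.4, -0.4]
width: 0.0855
gripper_force: 0.0
units [ 0.05 -0.01  4.9 ] turn -0.04 q [-0.7   0.34  0.11  1.72 -0.04  1.08 -0.67] t 32.75 |d| 0.196
top ((223.40403747558594, 222.65151977539062), 9.36756706237793) [[0.520915   0.02168338]]
scene ((253.3507537841797, 136.45523071289062), 7.493503570556641) [[0.52612705 0.01495774]]
scene ((253.5, 158.5), 6.670932292938232) [[ 0.57023318 -0.05254796]]
```

Blue is back within about 2 mm of its start. Now red.

```bash
python3 -m pendant '[0,0,1,0,-1, 0.04,0,2,0,-1, 0.04,0,3,0,-1, 0.04,0,4,0,-1, 0.04,0,4.5,0,-1, 0.04,0,4.85,0,-1, 0.04,0,4.85,0,-1,0.04,0,4.85,0,-1]'; python3 -m pendant '[0,0,0,0,-1,0,0,0,0,-1]';python3 go.py 0.444 0.289 0.0545 1.489
```

```text
time: 33.65
tcp_pos: [0.4448, 0.2901, 0.0576]
eef_rot: [3.141, 0.0, 1.483]
wrist_force: [0.5, -0.2, 1.1]
width: 0.0855
gripper_force: 0.0
time: 33.85
tcp_pos: [0.4449, 0.2909, 0.0583]
eef_rot: [3.14, -0.001, 1.484]
wrist_force: [0.5, 1.2, -0.9]
width: 0.0858
gripper_force: 0.0
units [-0.05 -0.02  0.1 ] turn -0.03 q [-0.67  0.57  0.07  1.96 -0.07  0.61 -0.64] t 33.85 |d| 0.004
```

```bash
python3 -m pendant '[-0.05,0,0.1,0,-0.6, -0.05,0,0.1,0,-0.3, -0.05,0,0.1,0,0, -0.05,0,0.1,0,0.3, -0.05,0,0.1,0,1, -0.05,0,0.1,0,1, -0.05,0,0.1,0,1]' 40; python3 -m pendant '[0,0,0,0,1, 0,0,-0.2,0,1, 0,0,-1,0,1, 0,0,-2,0,1, 0,0,-3,0,1, 0,0,-4,0,1,0,0,-5,0,1,0,0,-5,0,1]';python3 go.py 0.518 -0.0458 0.25 1.489
```

```text
time: 34.55
tcp_pos: [0.4439, 0.2886, 0.0534]
eef_rot: [-3.141, 0.0, 1.485]
wrist_force: [-2.2, -1.1, 5.9]
width: 0.0488
gripper_force: 41.4
time: 35.35
tcp_pos: [0.4464, 0.29, 0.2589]
eef_rot: [3.134, -0.006, 1.484]
wrist_force: [1.1, -0.1, -2.6]
width: 0.0489
gripper_force: 42.7
units [-8.21  2.51  0.19] turn -0.03 q [-0.7   0.33  0.11  1.71 -0.04  1.09 -0.67] t 35.35 |d| 0.343
```

```bash
python3 -m pendant '[-1,0.3,0,0,1,-2.1,0.6,0,0,1,-3.2,1,0,0,1,-4.3,1.3,0,0,1,-5.4,1.7,0,0,1,-6.5,2,0,0,1,-7.5,2.3,0,0,1,-8.15,2.5,0,0,1]';python3 -m pendant '[0,0,0,0,1,0,0,0,0,1]';python3 go.py 0.518 -0.0458 0.068 1.489
```

```text
time: 36.15
tcp_pos: [0.5152, -0.0485, 0.2526]
eef_rot: [-3.141, 0.001, 1.481]
wrist_force: [0.5, -0.7, -1.8]
width: 0.0485
gripper_force: 42.6
time: 36.35
tcp_pos: [0.5151, -0.0449, 0.2524]
eef_rot: [-3.14, -0.0, 1.483]
wrist_force: [-0.1, -0.5, -2.3]
width: 0.0486
gripper_force: 42.6
units [-0.02  0.08  4.61] turn -0.04 q [-0.13  0.33  0.23  1.75 -0.08  1.08  0.04] t 36.35 |d| 0.184
```

```bash
python3 -m pendant '[0,0,1,0,1, 0,0.08,2,0,1, 0,0.08,3,0,1, 0,0.08,4,0,1, 0,0.08,4.4,0,1, 0,0.08,4.6,0,1, 0,0.08,4.6,0,1,0,0.08,4.6,0,1]'; python3 -m pendant '[0,0,0,0,1,0,0,0,0,1]';python3 go.py 0.518 -0.0458 0.0585 1.489
```

```text
time: 37.15
tcp_pos: [0.5195, -0.0444, 0.0701]
eef_rot: [3.14, -0.0, 1.485]
wrist_force: [1.1, -0.1, -3.5]
width: 0.0488
gripper_force: 42.5
time: 37.35
tcp_pos: [0.5195, -0.0449, 0.0703]
eef_rot: [3.14, -0.0, 1.485]
wrist_force: [0.1, -0.1, -2.3]
width: 0.0488
gripper_force: 42.6
units [-0.03 -0.04  0.29] turn -0.03 q [-0.08  0.55  0.18  1.98 -0.16  0.62  0.12] t 37.35 |d| 0.012
```

```bash
python3 -m pendant '[-0.02,-0.03,0.1,0,1,-0.02,-0.03,0.23,0,1,-0.02,-0.03,0.23,0,1]';python3 -m pendant '[0,0,0.05,0,1,0,0,0.05,0,1]';python3 -m pendant '[0,0,0.04,0,1,0,0,0.04,0,1]'
```

```text
time: 37.65
tcp_pos: [0.517, -0.0457, 0.0594]
eef_rot: [-3.14, 0.0, 1.484]
wrist_force: [0.9, -0.3, -2.7]
width: 0.0486
gripper_force: 42.6
time: 37.85
tcp_pos: [0.5174, -0.0457, 0.0577]
eef_rot: [-3.141, 0.0, 1.484]
wrist_force: [0.3, -0.8, -3.4]
width: 0.0488
gripper_force: 42.6
time: 38.05
tcp_pos: [0.5175, -0.0457, 0.0574]
eef_rot: [3.141, -0.0, 1.484]
wrist_force: [-3.3, 0.2, 9.6]
width: 0.0489
gripper_force: 43.7
```

```bash
python3 -m pendant '[0,0,0,0,0.5,0,0,0,0,0.1,0,0,0,0,-0.3,0,0,0,0,-1,0,0,0,0,-1,0,0,0,0,-1]';python3 -m pendant '[0,0,-1,0,-1,0,0,-2,0,-1,0,0,-3,0,-1,0,0,-4,0,-1,0,0,-5,0,-1,0,0,-5,0,-1,0,0,-5,0,-1]';python3 -m pendant '[1,-0.3,0,0,-1,2,-0.6,0,0,-1,3,-1,0,0,-1,4,-1.3,0,0,-1,5,-1.7,0,0,-1,6,-2,0,0,-1,7,-2.3,0,0,-1,7,-2.3,0,0,-1]'
python3 -m pendant '[0,0,0,0,-1,0,0,0,0,-1]'
python3 - <<'E'
from h import *
t=snapshot("top"); s=snapshot("scene")
for c in ("red","blue"):
  for n,i,roi in (("top",t,(190,150,300,260)),("scene",s,(180,110,320,240))):
    for b in blobs(i,c,roi,25)[:1]: r=cv2.minEnclosingCircle(b); print(c,n,r,plane(n,[r[0]],.113))
cv2.imwrite("pics/s7.png",np.hstack([t[140:300,190:400],s[60:270,130:340][:160]])[:,:,::-1])
E
```

```text
time: 38.65
tcp_pos: [0.5176, -0.0457, 0.0564]
eef_rot: [3.142, 0.0, 1.485]
wrist_force: [-0.4, -0.9, 0.5]
width: 0.0853
gripper_force: 0.0
time: 39.35
tcp_pos: [0.5178, -0.0456, 0.2571]
eef_rot: [3.14, -0.0, 1.485]
wrist_force: [-0.2, 0.3, 0.1]
width: 0.0852
gripper_force: 0.0
time: 40.15
tcp_pos: [0.4469, 0.2476, 0.2543]
eef_rot: [-3.137, -0.001, 1.494]
wrist_force: [-0.7, 0.7, 0.7]
width: 0.0855
gripper_force: 0.0
time: 40.35
tcp_pos: [0.4499, 0.2398, 0.2554]
eef_rot: [-3.14, 0.002, 1.483]
wrist_force: [-0.3, -0.7, 0.2]
width: 0.0854
gripper_force: 0.0
red top ((252.14285278320312, 223.85714721679688), 9.390717506408691) [[ 0.51683631 -0.04333251]]
red scene ((238.6349639892578, 150.24232482910156), 8.456151962280273) [[ 0.52027316 -0.04956495]]
blue top ((223.40403747558594, 222.65151977539062), 9.36756706237793) [[0.520915   0.02168338]]
blue scene ((253.5, 136.27777099609375), 7.279782772064209) [[0.52611024 0.01574775]]
```

View pics/s7.png

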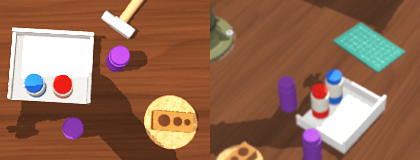

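Both jars are upright in the rack within about 3 mm of their start positions, the block is on the pad, and the arm is clear. Handing in.

```bash
python3 -c "
from cell import robot
print(robot.job_done())"
```

```text
the job is handed in; nothing more can be done
None
```

The job is handed in: both jars stand upright in the rack within about 3 mm of where they started, and the block lies hollows up on the cork pad about 3 mm off centre, by my camera measurements; no verdict came back on hand-in.

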